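# Seat the sink strainers by size and hold the rinse lever level

## Task

Put each of the three sink strainers into the drain cup of its own size, its flange lying flat on the cup's rim. Then, with the fingertips, press the sprung rinse lever down until it is level, without ever pushing it down to its bottom stop, and finish while still holding it level: do not let go. Leave the bottle, the salad container, the flattened can and the scraper where they are.

Things in the scene. Friction and masses are not known exactly. Their poses are not given: they have to be found in the camera images.
- strainer_small: small sink strainer, loose, upright on a black mat (0.8 mm), steel: skirt 40 mm diameter, 24 mm deep; on it a perforated flange 52 mm diameter, top 28 mm up; central round knob 16 mm diameter from there to 60 mm up, to grip from above. 60 g or so. Origin: centre of underside; z up. The three differ only in diameter, stand in any order.
- strainer_medium: medium sink strainer, loose, upright on a black mat (0.8 mm), steel: skirt 56 mm diameter, 24 mm deep; on it a perforated flange 68 mm diameter, top 28 mm up; central round knob 16 mm diameter from there to 60 mm up, to grip from above. 90 g or so. Origin: centre of underside; z up. The three differ only in diameter, stand in any order.
- strainer_large: large sink strainer, loose, upright on a black mat (0.8 mm), steel: skirt 72 mm diameter, 24 mm deep; on it a perforated flange 84 mm diameter, top 28 mm up; central round knob 16 mm diameter from there to 60 mm up, to grip from above. 130 g or so. Origin: centre of underside; z up. The three differ only in diameter, stand in any order.
- cup_small: small drain cup, fixed, open, dark steel: 52 mm outer, 45 mm inner diameter, rim 34 mm above origin, inner floor 4 mm. Takes the small strainer, flange on the rim (strainer origin then 10 mm above cup origin). Origin: centre of underside, 10 mm above the ledge on a grey tray 310 by 94 mm. Three cups in a row 100 mm apart, any order. z up.
- cup_medium: medium drain cup, fixed, open, dark steel: 68 mm outer, 61 mm inner diameter, rim 34 mm above origin, inner floor 4 mm. Takes the medium strainer, flange on the rim (strainer origin then 10 mm above cup origin). Origin: centre of underside, 10 mm above the ledge on a grey tray 310 by 94 mm. Three cups in a row 100 mm apart, any order. z up.
- cup_large: large drain cup, fixed, open, dark steel: 84 mm outer, 77 mm inner diameter, rim 34 mm above origin, inner floor 4 mm. Takes the large strainer, flange on the rim (strainer origin then 10 mm above cup origin). Origin: centre of underside, 10 mm above the ledge on a grey tray 310 by 94 mm. Three cups in a row 100 mm apart, any order. z up.
- rinse_lever (a joint): hinge of the sprung rinse lever: 0 rad at rest, pad end tilted up 20 degrees (0.35 rad); grows as the pad is pressed down; 0.35 = lever level; 0.70 = bottom stop, pad end 20 degrees down. The spring always pushes it back up: on the pad's centre about 2 N to start, 6.5 N at level, 11 N at the stop.
- lever_pad (a point): centre of the top face of the lever's flat steel pad (42 mm along the lever, 44 mm across, 8 mm thick), 115 mm from the pivot. x points along the lever from pad to pivot, z out of the top face. The 20 mm wide lever bar has its top in the same plane. At rest about 118 mm above the ledge, with the lever level 79 mm.
- lever_pivot (a point): fixed middle of the lever's pivot axis, 75 mm above the ledge, between two grey cheeks 94 mm high. x points away from the pad, z up.
- rinser: fixed grey foot of the rinse lever, plate 220 mm (x) by 90 mm by 12 mm; origin: centre of its underside, pivot 80 mm to +x of it. Beside the lever bar, at x 15, y 34 mm, stands a thin steel post, 8 mm diameter, its top 79 mm above the ledge: flush with the bar's top when the lever is level.
- bottle: green glass bottle, 66 mm diameter, 200 mm tall, standing; bystander. Origin: centre of the underside.
- salad_box: transparent open salad container, 110 by 150 by 60 mm; bystander. Origin: centre of the underside.
- flat_can: flattened aluminium can, a disc 66 mm diameter, 14 mm thick; bystander. Origin: centre of the underside.
- scraper: yellow scraper lying flat, 208 mm long, blade 55 mm wide, up to 12 mm thick; bystander. Origin: underside, near the middle; x along it towards the blade.
Mind the look-alikes: they are no part of the job. What is shaped like the strainer_medium but green or pink is not meant.

How it is judged:
On the way, in this order (a step that is already met when the one before it is completed fails the run):
1. each strainer sits in the cup of its size, flange flat on the rim (horizontal distance between strainer_small and cup_small below 0.006 m and z of strainer_small in the frame of cup_small between 0.006 and 0.0135 m and angle between each of strainer_small, strainer_medium, strainer_large's own z axis and vertical below 0.06 rad and horizontal distance between strainer_medium and cup_medium below 0.006 m and z of strainer_medium in the frame of cup_medium between 0.006 and 0.0135 m and horizontal distance between strainer_large and cup_large below 0.006 m and z of strainer_large in the frame of cup_large between 0.006 and 0.0135 m), for 0.2 s.
2. the rinse lever is pressed level by the fingers (value of joint rinse_lever between 0.26 and 0.44 rad and contact force between the fingers and rinse_lever above 2 N), for 0.5 s.
At the end, for the whole second after the job is handed in: Each strainer is in its own cup (centres within 6 mm, flange on the rim: origin 6 to 13.5 mm above the cup's origin, tilt under 0.06 rad), and the fingers still press the rinse lever (over 2 N) and keep it still and level: joint 0.26 to 0.44 rad (level is 0.35) (all of step 1 and all of step 2 and velocity of joint rinse_lever between -0.1 and 0.1 rad/s); the arm keeps its last pose, push and grip.
It fails at once if the rinse lever is pushed down to its bottom stop (beyond 0.64 rad) (value of joint rinse_lever above 0.64 rad).
It fails at once if the bottle is shifted by more than 30 mm (distance of bottle from where it was at the start of the episode above 0.03 m).
It fails at once if the salad box is shifted by more than 30 mm (distance of salad_box from where it was at the start of the episode above 0.03 m).
It fails at once if the flat can is shifted by more than 30 mm (distance of flat_can from where it was at the start of the episode above 0.03 m).
It fails at once if the scraper is shifted by more than 30 mm (distance of scraper from where it was at the start of the episode above 0.03 m).
It also fails if it takes over 72 s, if anything falls off the work surface, if the arm or the gripper's body presses on something with over 40 N, if the wrist force passes 120 N, or if a joint passes its speed limit or range.

## Robot

A 7-joint arm with a two-finger parallel gripper is mounted at the origin on the work surface. World frame = base frame: x ahead of the robot, y to its left, z up, the work surface at z = 0. Lengths are in m, angles in rad, forces in N, time in s.
With the tool pointing down it reaches from about 0.425 to 0.925 m from the base axis. Payload 6.8 kg.
Tool frame: the origin (TCP) lies on the front face of the gripper's body, between the roots of the fingers; the fingertips stand 73 mm ahead of it and the grasp point (between the pads) lies 54 mm ahead of it (env.nose_length is the distance from the TCP to the fingertips, in m); z points along the fingers, y is the line along which they close (so a half turn about z gives the same grasp; the last joint's range is limited). The gripper opens to 85 mm and grips with 20 to 120 N. Pads are 22 mm wide; open, the fingers measure 114 mm over their backs; the gripper's body (76 mm by 85 mm) begins 54 mm behind the grasp point. The pads swing forward as they close: fully open they stand 13 mm farther back than shut.
Start: joints at [1.152, 0.477, 0.022, 1.555, -0.011, 1.109, -0.083], TCP at [0.206, -0.643, 0.304] pointing down, gripper open.
Joint ranges: [-2.96, 2.96], [-0.34, 2.1], [-1.41, 1.46], [0.24, 2.44], [-1.37, 4.51], [0.17, 1.92], [-2.96, 2.96]. Speed limits (rad/s): [2.39, 2.39, 3.14, 3.14, 3.14, 3.14, 3.14].

## Interface

Orientations are given as a unit quaternion [w, x, y, z].
In Python, from cell import env, kin, camera, calibration, job gives the robot as it stands. The module is installed in compiled form; this text tells all that it offers. Calls block until the motion is done:
- env.reach(position, orientation): joint-space move of the TCP to a pose.
- env.movel(position, velocity=0.15, rot=None, stop_force=None): straight line of the TCP; rot=None keeps the orientation; velocity is the mean speed in m/s. With stop_force (N) it stops when the force on the tool has changed by that much, and returns True; else False.
- env.goto_joints(angles): joint-space move.
- env.grip(opening, f_grip=None): finger opening in m; f_grip is the grip in N (None keeps the last); returns when the fingers have stopped.
- env.dwell(seconds).
- kin.inverse_kinematics(position, orientation): joint angles nearest the present ones, or None.
- env.get_state(): the state.
- camera(name): name is "side" or "top"; returns (picture, depth): 480x640x3 uint8, blue, green, red; 480x640 float32, m along the optical axis (not along the pixel's ray), 0 where there is no reading.
- calibration(name): a dict with "fx", "fy", "cx", "cy" (pixels), "k1" (the pictures are not rectified: a ray, as slopes to the right and down, at radius r is drawn at 1 + k1 r^2 times it, then the intrinsics apply), "rvec" (rotation vector, rad) and "tvec" (3), from world to camera coordinates, as OpenCV has them. Camera axes: x right, y down, z forward; pixel columns grow to the right and rows downward; lengths in m; the calibration is good to about 2 mm. A picture is of the moment at which its call begins. calibration takes no time and is no camera call.
A pose or a line that the arm cannot do raises env.PlanningError and nothing moves.
- job.job_done(): hands the job in; it is judged then, once.
The state is a dict: "time": time; "qpos": joint angles; "joint_velocities": joint speeds; "joint_torque": joint torques, N m; "tcp_pos": TCP position; "orientation": TCP orientation; "force": force on the tool from outside, world axes, zero at the start; "torque": the same for the moment, N m; "opening": finger opening in m; "gripper_force": force on a finger pad.
Only numpy, scipy, OpenCV 4.12 (cv2) and the standard library are available. Lean on these libraries where they do the work, as an engineer would, in place of code of your own. Each camera call takes 0.05 s, during which the arm holds its last target. There are 200 camera calls.

## Working session

There is one attempt and no reset: what is moved stays moved. The work goes in short steps, each a Python script; the robot and the scene stay as the last script left them, time stands still between calls to the robot, and variables do not carry over. Pictures are saved under pics/ and viewed, at most 10 in all, crops included, and the job is handed in when it is done.

```bash
mkdir -p pics
python3 - <<'E'
from cell import env,kin,camera,calibration,job
import cv2,numpy as np
for n in("top","side"):
    p,d=camera(n); cv2.imwrite(f"pics/{n}0.png",p); np.savez(f"{n}0.npz",p=p,d=d); print(n,calibration(n))
s=env.get_state(); print(s["time"],s["tcp_pos"],s["orientation"],s["force"],s["opening"],env.nose_length)
E
```

```text
top {'fx': 531.8517601325303, 'fy': 531.8517601325303, 'cx': 315.66834155632165, 'cy': 239.95904893586334, 'k1': -0.0587543065993124, 'rvec': array([ 2.10482236, -2.16673919,  0.17510836]), 'tvec': array([0.05206214, 0.52684057, 1.02801955])}
side {'fx': 437.320774734952, 'fy': 437.320774734952, 'cx': 315.8732107459267, 'cy': 242.7620345297551, 'k1': -0.0999920670504135, 'rvec': array([ 0.58227313, -2.59114358,  1.23380904]), 'tvec': array([0.47862119, 0.18754752, 0.76188373])}
0.1 [ 0.20628514 -0.64228433  0.30303955] [-7.87382926e-04  9.87952811e-01  1.54753325e-01 -1.76531598e-04] [ 0.28140684 -0.82375772 -0.01784686] 0.08556660151883588 0.0726
```

View pics/top0.png

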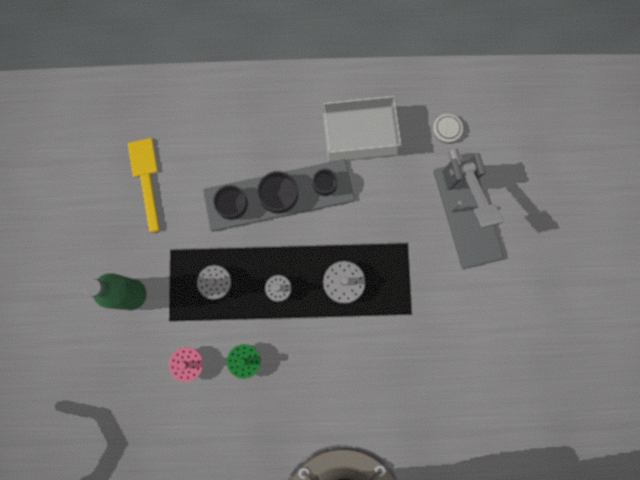

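View pics/side0.png

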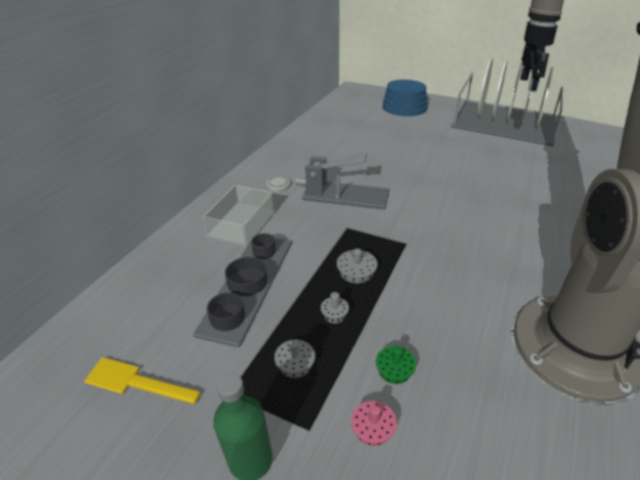

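The top view shows the steel strainers on the mat: medium (214,282), small (278,288) and large (344,282). The cups are medium (230,202), large (278,192) and small (325,181). The pink (186,364) and green (243,361) ones are look-alikes off the mat. The lever pad is at (488,215) and its pivot at about (465,165). Next I'll measure them with depth and circle fits.

```bash
cat > h.py <<'E'
from cell import env,kin,camera,calibration,job
import cv2,numpy as np
from scipy.optimize import least_squares
from scipy.spatial.transform import Rotation as R
def cal(n):
    c=calibration(n);K=np.array([[c["fx"],0,c["cx"]],[0,c["fy"],c["cy"]],[0,0,1]])
    return K,np.array([c["k1"],0,0,0,0]),cv2.Rodrigues(c["rvec"])[0],c["tvec"].reshape(3)
def xyz(n,d):
    K,D,Rm,t=cal(n);v,u=np.mgrid[:480,:640]
    s=cv2.undistortPoints(np.stack([u,v],-1).reshape(-1,1,2).astype(np.float64),K,D).reshape(480,640,2)
    P=np.dstack([s*d[...,None],d]);return (P-t)@Rm
def proj(n,p):
    K,D,Rm,t=cal(n);return cv2.projectPoints(np.atleast_2d(np.asarray(p,float)),cv2.Rodrigues(Rm)[0],t,K,D)[0].reshape(-1,2)
def onplane(n,uv,z):
    K,D,Rm,t=cal(n);s=cv2.undistortPoints(np.asarray(uv,float).reshape(-1,1,2),K,D).reshape(-1,2)
    r=np.c_[s,np.ones(len(s))]@Rm;c=-t@Rm;return c+r*((z-c[2])/r[:,2])[:,None]
E
python3 - <<'E'
from h import *
f=np.load("top0.npz");p,d=f["p"],f["d"];X=xyz("top",d);g=np.load("side0.npz");Xs=xyz("side",g["d"])
print("table z",np.median(X[380:420,300:400,2]),np.std(X[380:420,300:400,2]), np.median(Xs[420:460,450:480,2]))
gray=cv2.cvtColor(p,cv2.COLOR_BGR2GRAY)
for nm,u,v,rad,z in[("sm",278,288,.026,.0288),("md",214,282,.034,.0288),("lg",344,282,.042,.0288)]:
    # bright blob on black mat, contour
    m=np.zeros_like(gray);cv2.circle(m,(u,v),int(rad*560)+6,1,-1)
    b=((gray>75)&(m>0)).astype(np.uint8);b=cv2.morphologyEx(b,cv2.MORPH_CLOSE,np.ones((7,7)))
    c=max(cv2.findContours(b,0,cv2.CHAIN_APPROX_NONE)[0],key=cv2.contourArea)
    q=onplane("top",c.reshape(-1,2),z)
    o=least_squares(lambda a:np.hypot(q[:,0]-a[0],q[:,1]-a[1])-a[2],[*q[:,:2].mean(0),rad],loss="soft_l1",f_scale=.001)
    print(nm,o.x.round(4),len(q))
    for nn,XX in(("top",X),("side",Xs)):
        e=np.hypot(XX[...,0]-o.x[0],XX[...,1]-o.x[1])
        k=(e<.02)&(XX[...,2]>.045)&(XX[...,2]<.075); kk=(e<rad+.006)&(abs(XX[...,2]-.0288)<.006)
        print("  ",nn,"knob",XX[k].mean(0).round(4),np.percentile(XX[k][:,2],98).round(4),k.sum(),"flange",XX[kk].mean(0).round(4),kk.sum())
for nm,u,v,rad,z in[("sm",325,181,.026,.044),("md",230,202,.034,.044),("lg",278,192,.042,.044)]:
    c0=onplane("top",[(u,v)],z)[0]
    for nn,XX in(("top",X),("side",Xs)):
        q=XX[(np.hypot(XX[...,0]-c0[0],XX[...,1]-c0[1])<rad+.012)&(abs(XX[...,2]-z)<.006)]
        o=least_squares(lambda a:np.hypot(q[:,0]-a[0],q[:,1]-a[1])-rad+.00175,c0[:2],loss="soft_l1",f_scale=.001)
        print(nm,nn,o.x.round(4),len(q),np.median(q[:,2]))
for nm,uv in(("pad",(488,215)),("bar",(477,192))):
    print(nm,X[uv[1]-1:uv[1]+2,uv[0]-1:uv[0]+2].reshape(-1,3).mean(0))
# lever points
a=X[...,2];k=np.zeros_like(a,bool);k[140:240,440:510]=1
for lo,hi in((.1,.13),(.085,.1),(.07,.083)):
    kk=k&(a>lo)&(a<hi);print(lo,X[kk].mean(0),kk.sum(),np.argwhere(kk).min(0),np.argwhere(kk).max(0))
big=cv2.resize(p[140:310,160:520],None,fx=2.2,fy=2.2,interpolation=cv2.INTER_CUBIC);cv2.imwrite("pics/crop.png",big)
E
```

```text
table z 0.0007340687189924281 0.07562330877037816 0.0006381790696126385
sm [0.4353 0.1163 0.0259] 74
   top knob [0.4354 0.116  0.0598] 0.0634 54 flange [0.4356 0.1162 0.029 ] 459
   side knob [0.4353 0.1211 0.0566] 0.0624 93 flange [0.4344 0.1226 0.0287] 389
md [0.4515 0.2455 0.0331] 94
   top knob [0.4512 0.2455 0.0595] 0.0636 57 flange [0.4516 0.2452 0.0289] 786
   side knob [0.45   0.2507 0.0563] 0.0619 93 flange [0.4497 0.2514 0.0286] 906
lg [ 0.4439 -0.017   0.0418] 118
   top knob [ 0.4442 -0.017   0.06  ] 0.0639 54 flange [ 0.4445 -0.0169  0.0289] 1286
   side knob [ 0.4445 -0.0123  0.0558] 0.062 75 flange [ 0.4433 -0.0102  0.0289] 784
sm top [0.6514 0.0152] 149 0.043682396680824694
sm side [0.6526 0.0174] 157 0.04363138759319678
md top [0.614  0.2117] 206 0.044073432272274615
md side [0.6151 0.2141] 307 0.04277050020611877
lg top [0.633  0.1132] 251 0.04382773441768745
lg side [0.6336 0.1157] 324 0.04318582900696213
pad [ 0.55398289 -0.29085296  0.11914976]
bar [ 0.60376657 -0.27907208  0.10140614]
0.1 [ 0.56202309 -0.28816582  0.1157796 ] 661 [188 471] [228 503]
0.085 [ 0.64646485 -0.26941118  0.09210697] 600 [153 450] [200 485]
0.07 [ 0.64725881 -0.26363564  0.07765745] 141 [156 449] [206 481]
```

View pics/crop.png

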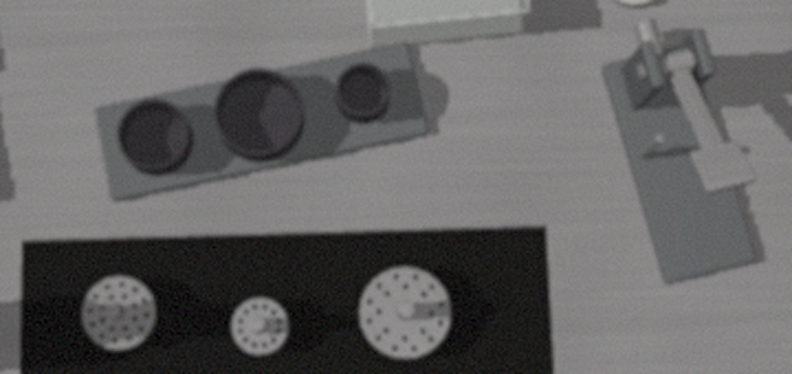

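The crop confirms it: three steel strainers on the mat, large (405,312), small (259,325) and medium (119,312). The cups are medium, large and small from left to right. The fitted radii (25.9, 33.1 and 41.8 mm) and the 100 mm cup spacing agree with the given sizes. I'll start with the medium strainer.

```bash
cat >> h.py <<'E'
Q=[0,1,0,0]; OFF=np.array([.0006,.0012]); HI=.215; ZG=.107; DZ=.0192
S=dict(sm=(.4354,.1162),md=(.4514,.2454),lg=(.4442,-.0170)); C=dict(sm=(.6514,.0152),md=(.6142,.2117),lg=(.6330,.1135))
def st(t): s=env.get_state();print(t,round(s["time"],2),s["tcp_pos"].round(4),s["force"].round(1),round(s["opening"],4),flush=True);return s
def pick(k):
    a=np.array(S[k])+OFF
    env.reach([*a,HI],Q);env.grip(.045,40);
    st("above");print("stop",env.movel([*a,ZG],.15,stop_force=8));env.grip(0,40);st("gripped")
    env.movel([*a,HI],.2);st("lifted")
def place(k,dy=0,dx=0):
    b=np.array(C[k])+OFF+[dx,dy];z=ZG+DZ
    env.movel([*b,HI],.25)
    env.movel([*b,z+.03],.15)
    for ex,ey in[(0,0),(0,.002),(0,-.002),(.002,0),(-.002,0),(0,.0035),(0,-.0035)]:
        env.movel([b[0]+ex,b[1]+ey,z+.028],.1)
        hit=env.movel([b[0]+ex,b[1]+ey,z-.0005],.06,stop_force=6);s=st(f"down {ex,ey} hit {hit}")
        if s["tcp_pos"][2]<z+.004: return True
    return False
def release():
    env.grip(.045);s=env.get_state();p=s["tcp_pos"];env.movel([p[0],p[1],HI],.25);st("released")
E
python3 - <<'E'
from h import *
pick("md")
E
```

```text
above 3.82 [0.452  0.2466 0.215 ] [-0.9 -0.3  0.3] 0.0451
stop False
gripped 5.06 [0.4525 0.2469 0.1079] [-0.5 -0.5  6.7] 0.0147
lifted 5.75 [0.4517 0.2458 0.214 ] [-0.  -0.6 -1.5] 0.0143
```

Run:
```python
from h import *
ok=place("md");print(ok)
if ok: release()
p,d=camera("side");cv2.imwrite("pics/s1.png",cv2.resize(p[180:400,150:470],None,fx=2.4,fy=2.4))
```

```text
down (0, 0) hit True 7.81 [0.615  0.2124 0.1273] [0.  0.4 0.5] 0.0144
True
released 8.71 [0.615  0.212  0.2161] [-0.4  0.8 -0.5] 0.0451
```

View pics/s1.png

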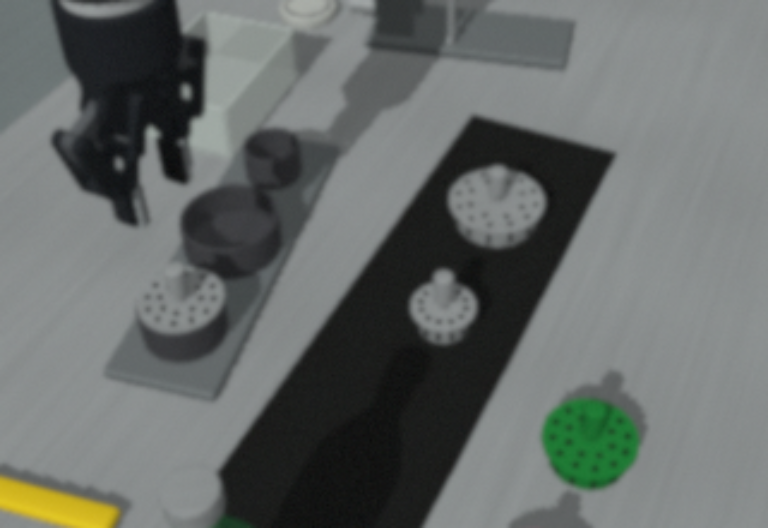

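The medium strainer sits flat in its cup (180,300 in the crop). Next are the large and the small.

Run:
```python
from h import *
for k in("lg","sm"):
    pick(k);ok=place(k);print(k,ok)
    if not ok: break
    release()
env.movel([.52,-.15,.27],.25)
for n in("top","side"):
    p,d=camera(n);np.savez(f"{n}1.npz",p=p,d=d);cv2.imwrite(f"pics/{n}1.png",p)
T=xyz("top",d:=np.load("top1.npz")["d"])
for k,r in(("sm",.026),("md",.034),("lg",.042)):
    c=C[k];q=T[(np.hypot(T[...,0]-c[0],T[...,1]-c[1])<r+.006)&(abs(T[...,2]-.048)<.006)]
    A=np.c_[q[:,:2]-c,np.ones(len(q))];w=np.linalg.lstsq(A,q[:,2],rcond=None)[0];print(k,q.mean(0).round(4),len(q),"tilt/z",w.round(4))
# lever from start image
f=np.load("top0.npz");X=xyz("top",f["d"]);a=X[...,2];m=np.zeros_like(a,bool);m[160:240,465:510]=1
m&=(a>.085)&(a<.14)&(X[...,0]<.63);q=X[m];u,s,vt=np.linalg.svd(q-q.mean(0));print("lever",q.mean(0),len(q),vt)
pm=q[q[:,0]<.575];print("pad",pm.mean(0),pm.min(0),pm.max(0))
h=(abs(a-.012)<.004);h[:130]=0;h[280:]=0;h[:,:425]=0;h[:,520:]=0;print("plate",cv2.minAreaRect(X[h][:,:2].astype(np.float32)),h.sum())
```

```text
above 10.07 [ 0.4455 -0.0148  0.2151] [ 0.2 -0.   0.6] 0.045
stop False
gripped 11.31 [ 0.4453 -0.016   0.1077] [-0.6 -1.3  6.8] 0.0149
lifted 12.0 [ 0.4441 -0.0163  0.2141] [ 0.1 -0.9 -2.6] 0.0146
down (0, 0) hit True 14.31 [0.6333 0.1144 0.1271] [1.6 0.2 0.3] 0.0144
lg True
released 15.21 [0.6332 0.114  0.2161] [-0.  -0.1 -1.4] 0.0446
above 16.23 [0.4372 0.1177 0.2151] [ 0.4 -0.2  0.2] 0.045
stop False
gripped 17.48 [0.4365 0.1175 0.1077] [-0.4 -1.   6.7] 0.0145
lifted 18.17 [0.4356 0.1167 0.2142] [-0.7  0.5 -0.2] 0.015
down (0, 0) hit True 20.51 [0.6517 0.0162 0.1272] [1.2 0.1 1.9] 0.0144
sm True
released 21.41 [0.6517 0.0158 0.2161] [-0.2  0.1 -0.3] 0.045
sm [0.6491 0.0153 0.0487] 398 tilt/z [-0.0129  0.0012  0.0487]
md [0.6124 0.2114 0.0487] 770 tilt/z [-0.01    0.0037  0.0487]
lg [0.6313 0.113  0.0488] 1185 tilt/z [-0.0093  0.0009  0.0487]
lever [ 0.57129886 -0.28600493  0.11221784] 797 [[-0.91653165 -0.20979268  0.34052425]
 [-0.22981836  0.97304646 -0.01908169]
 [-0.32734272 -0.0957477  -0.94004209]]
pad [ 0.55277759 -0.28985787  0.11911545] [ 0.52949479 -0.31635203  0.10702321] [ 0.57495251 -0.26617352  0.12919906]
plate ((0.6197403073310852, -0.260661244392395), (0.3032832741737366, 0.1254521608352661), 12.0474271774292) 3017
```

View pics/side1.png

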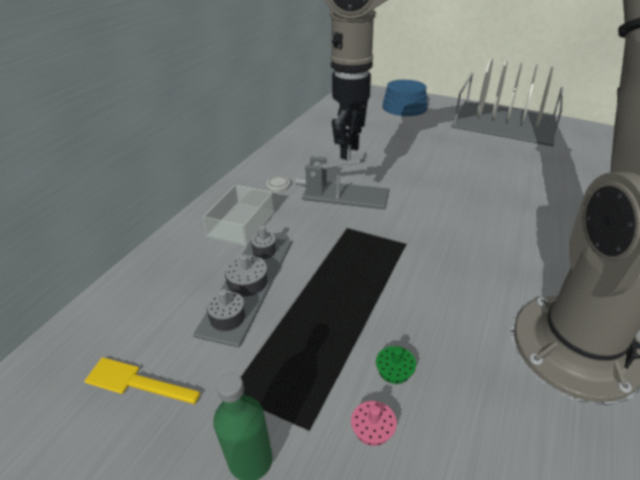

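All three strainers sit flat in their cups, with tilt about 0.01 rad and the flange tops level. Now I'll press the lever. The pad centre is at (0.553,-0.290,0.119) at rest, and about (0.547,-0.291,0.079) when level.

Run:
```python
from h import *
a=[.549,-.290]
env.reach([*a,.23],Q);env.grip(0,40);s=st("above")
N=env.nose_length
print(env.movel([*a,N+.105],.05,stop_force=1.5));st("touch")
env.movel([*a,N+.079],.04);env.dwell(.5);st("pressed")
for n in("top","side"):
    p,d=camera(n);X=xyz(n,d)
    m=(X[...,0]>.52)&(X[...,0]<.63)&(X[...,1]>-.33)&(X[...,1]<-.25)&(X[...,2]>.06)&(X[...,2]<.10)
    q=X[m];w=np.array([.975,.223]);t=(q[:,:2]-[.547,-.291])@w
    l=(q[:,:2]-[.547,-.291])@[-.223,.975];b=abs(l)<.012
    b&=(t>.02)&(t<.075);print(n,b.sum(),np.polyfit(t[b],q[b,2],1) if b.sum()>10 else "")
    cv2.imwrite(f"pics/{n}2.png",p if n=="top" else cv2.resize(p[100:260,260:440],None,fx=3.5,fy=3.5))
```

```text
above 23.68 [ 0.549  -0.2898  0.2302] [ 0.4  0.  -0.1] 0.0004
True
touch 24.4 [ 0.5483 -0.2901  0.1924] [ 1.5 -0.   1.1] 0.0001
pressed 26.1 [ 0.5479 -0.2904  0.1509] [-4.5 -0.8  7.2] 0.0001
top 221 [0.01178953 0.07821504]
side 104 [0.00136629 0.0778556 ]
```

View pics/side2.png

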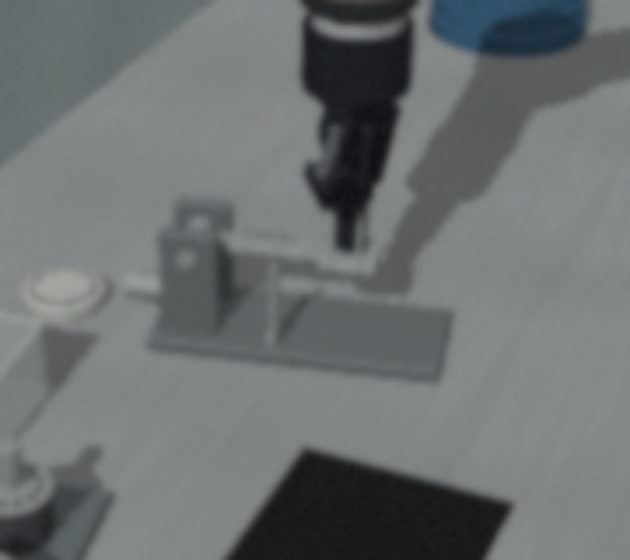

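The fingertips are on the pad at (345,250), the bar is flush with the top of the post, and the measured slope is about 0.01 rad, so the lever is level. The force is 7 N. Handing in.

Run:
```python
from h import *
env.dwell(.5);st("hold");print(job.job_done())
```

```text
hold 26.7 [ 0.5479 -0.2904  0.1509] [-4.5 -0.7  7.4] -0.0001
the job is handed in; nothing more can be done
None
```

I handed the job in at about 27 s: all three strainers sit flat in their own cups, and the fingertips hold the rinse lever level (within about 0.01 rad) at roughly 7 N; no verdict was returned.

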